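# Wedge a sagging copy board level

## Robot

A 6-joint arm with a two-finger parallel gripper is mounted at the origin on the work surface. World frame = base frame: x ahead of the robot, y to its left, z up, the work surface at z = 0. Lengths are in m, angles in rad, forces in N, time in s.
With the tool pointing down it reaches from about 0.325 to 0.85 m from the base axis. Payload 4.4 kg.
Tool frame: the origin (TCP) lies at the very end of the fingers, on their centre line; the grasp point (between the pads) lies 19 mm behind it; z points along the fingers, y is the line along which they close (so a half turn about z gives the same grasp; the last joint's range is limited). The gripper opens to 94 mm and grips with 3 to 60 N. Pads are 16 mm wide; open, the fingers measure 119 mm over their backs; the gripper's body (75 mm by 177 mm) begins 78 mm behind the grasp point.
Start: joints at [1.194, 0.207, 1.542, -0, 1.393, -0.15], TCP at [0.129, 0.56, 0.205] pointing down, gripper open.
Joint ranges: [-2.73, 2.73], [-0.86, 2.22], [0.23, 2.46], [-1.11, 4.25], [0.08, 2.63], [-2.82, 2.82]. Speed limits (rad/s): [2.79, 2.79, 3.14, 3.14, 3.14, 3.14].

## Interface

Orientations are given as a unit quaternion [x, y, z, w].
In Python, from plant import manip gives the robot as it stands.
- The arm moves only by the shell command python3 -m inch 'ROWS'. ROWS is JSON, a list of rows, each a list of 3 entries, a list of its own where there are three numbers: the shift along the tool's x, y, z in cm, then the turn about the tool's z in degrees, then the opening, from 0 (shut) to 1 (fully open). In form: [[[dx, dy, dz], spin, claw], ...]. A call has 1 to 20 rows; each row shifts and turns the commanded pose from where the row before left it, along the tool's axes as they then stand; what a row does not reach is not made up. A row lasts 1/12 s, in which the tool goes at most 41.7 mm and 7.16 degrees, less where a joint would pass 70% of its speed; a pose out of reach is approached as far as the arm can. A call is refused whole if a number of a shift passes 4.17 or a number of a turn 7.16, either way. A call with a gripper value outside its range is refused whole. The fingers move at their own pace and stop on an object; the grip force is fixed at half the most. Time passes only in rows, so rows that do not move let the fingers close. It gives the time, the measured TCP pose, the force, the opening and the grip force at its end, in the units of the state.
- manip.observe(): the state, without advancing time (a new reading comes with each control period).
- manip.snapshot(name): name is "side" or "top" or "wrist"; returns a dict with "image" (420x560x3 uint8, blue, green, red), "fov_y" (degrees; the focal length in pixels is half the picture's height over the tangent of half this angle, whatever the lens; pixels are square), "cx", "cy" (the principal point, pixels), "k1" (the pictures are not rectified: a ray, as slopes to the right and down, at radius r is drawn at 1 + k1 r^2 times it, then the intrinsics apply), "view" (4x4, takes a point from world to camera coordinates). Camera axes: x right, y down, z forward; pixel columns grow to the right and rows downward; lengths in m; the calibration is good to about 2 mm. A picture is of the moment at which its call begins. There is no depth.
- manip.finish_job(): hands the job in; it is judged then, once.
Trained networks look in the newest picture that a camera, given by its name, has taken for a name from the list of things; names that differ only in an ending like _2 or _b are one class to them, and where a whole thing is asked for, a point or a joint stands for the part that bears it (a point fixed in the world has none). Each returns a list of dicts, best first, with "score" (0 to 1); they miss things now and then, are a little off and sometimes report something else, mostly with a low value. They report only what shows in the picture. A call takes as long as a camera call. They do not tell look-alikes from the thing itself.
- manip.trace(camera, name): "region" (420x560 bool, what is visible of it) and "pixel" ([column, row] in pixels, amid what is visible of it).
The state is a dict: "time": time; "qpos": joint angles; "joint_velocities": joint speeds; "joint_efforts": joint torques, N m; "position": TCP position; "ee_rot": TCP orientation; "force": force on the tool from outside, world axes, zero at the start; "moment": the same for the moment, N m; "width": finger opening in m; "grip_force": force on a finger pad.
Only numpy, scipy, OpenCV 4.12 (cv2) and the standard library are available. Lean on these libraries where they do the work, as an engineer would, in place of code of your own. Each camera call takes 0.05 s, during which the arm holds its last target. There are 200 camera calls.

## Task

The hinged copy board that carries the mounted drawing sags at its free edge. Take the taller of the two wooden wedges and slide it, thin end first and square to the edge, under the middle of that free edge, pressing it in gently until the board is level and firmly held up against its two stops without being forced. Leave the wedge there with the gripper clear of it; do not lift or press the board with the gripper, and leave the other things alone.

Things in the scene. Friction and masses are not known exactly. Their poses are not given: they have to be found in the camera images.
- wedge: Taller wooden wedge, loose, 70 g, 165 long x 30 wide, flat on the table, toe roughly to -y. Origin: centre of underside; x along its length to the thin end. From its toe (x = +82.5, 3 high) it rises evenly (about 1 in 6) to 23.8 at x = -47.5; from there to x = -82.5 it is a plain block 35 x 30 x 23.8 high: grasp it across the 30 mm or push it from behind.
- wedge_tip (a point): Middle of the lower edge of the tall wedge's toe (82.5 mm from its origin along +x).
- wedge_grip (a point): Point in the middle of the tall wedge's block end, 65 mm from its origin along -x and 12 mm above its underside; axes as the wedge.
- board: Plywood copy board with a mounted drawing, 240 x 220 x 10, 0.4 kg, hinged along a 220 mm edge in a fixed stand. Origin: middle of the hinged edge, underside; -x runs to the free edge, z is its upward normal. Level, its underside is 16 to 21 above the table (screw feet, set anew each time). It turns freely from its sag of 0.04 rad up to level, where two steel lips stop it rigidly.
- board_edge (a point): Middle of the free edge, underside, 240 from the hinge; faces roughly +y of the world; 9.6 mm below level when sagging. Axes as the board: +x points inwards to the hinge (the way the wedge goes in), y along the edge. The stand's rails and the lips lie 105 to 135 either side: the middle is open. Its waxed taper slides in at 1 to 3 N of push; snug against the stops takes about 7 N.
- low_wedge: The low wooden wedge, as long and wide (165 x 30) but only 11 mm high at its thick end: too low for the job, leave alone. Origin: centre of its underside, x towards its thin end.
- block: Plain wooden block 35 x 35 x 50 high, bystander. Origin: centre of its underside.
- loupe: Black magnifying loupe, 40 mm across, 40 high, bystander. Origin: centre of its underside.
- folder: White flat folding bone, 150 x 22 x 5, lying flat, bystander. Origin: centre of its underside, x along its length.
- paperweight: Round steel paperweight with a knob, 56 mm across, 42 high, bystander. Origin: centre of its underside.
Mind the look-alikes: they are no part of the job. Leave any pink or red look-alike of the wedge alone.

How it is judged:
On the way, in this order (a step that is already met when the one before it is completed fails the run):
1. the toe of the tall wedge lies flat under the middle of the free edge, square to it, while the board still sags (x of wedge_tip in the frame of board_edge above 0.005 m and angle between board_edge's own z axis and vertical above 0.02 rad and y of wedge_tip in the frame of board_edge between -0.04 and 0.04 m and angle between the x axis of wedge and the x axis of board_edge, either way round below 0.2 rad and angle between wedge's own z axis and vertical below 0.06 rad), for 0.1 s.
2. the board is level and the wedge holds it firmly against its stops (angle between board_edge's own z axis and vertical below 0.006 rad and contact force between wedge and board above 5 N and x of wedge_tip in the frame of board_edge above 0.045 m and y of wedge_tip in the frame of board_edge between -0.04 and 0.04 m and angle between the x axis of wedge and the x axis of board_edge, either way round below 0.2 rad and angle between wedge's own z axis and vertical below 0.06 rad), for 0.2 s.
At the end, for the whole second after the job is handed in: Board within 0.006 rad of level; tall wedge presses on it with over 5 N (the board alone rests on it with at most 2.6 N); wedge flat within 0.06 rad, toe over 45 mm inside the free edge, within 40 mm of its middle, square within 0.2 rad; all at rest, released (all of step 2 and linear speed of wedge below 0.01 m/s and angular speed of board below 0.02 rad/s); the robot touches nothing.
It fails at once if the wedge is forced: it presses on the board with more than 16 N (contact force between wedge and board above 16 N).
It fails at once if the board is lifted or pressed by the robot (more than 4 N) (contact force between any of the fingers, the arm and board above 4 N).
It fails at once if another thing (low wedge, block, loupe, folding bone, paperweight) is moved by more than 20 mm (distance of any of low_wedge, block, loupe, folder, paperweight from where it was at the start of the episode above 0.02 m).
It also fails if it takes over 67 s, if anything falls off the work surface, if the arm or the gripper's body presses on something with over 40 N, if the wrist force passes 120 N, or if a joint passes its speed limit or range.

## Working session

There is one attempt and no reset: what is moved stays moved. The work goes in short steps, Python scripts to look and compute and a shell command to move; the robot and the scene stay as the last step left them, time stands still between calls to the robot, and variables do not carry over. Pictures are saved under pics/ and viewed, at most 10 in all, crops included, and the job is handed in when it is done.

```bash
ls; mkdir -p pics; cat > h.py <<'E'
import numpy as np, cv2
from plant import manip
def cam(s):
    f=210/np.tan(np.radians(s["fov_y"])/2); return f,s["cx"],s["cy"],s["k1"],np.array(s["view"])
def ray(s,px,z):
    f,cx,cy,k,V=cam(s); d=np.array([(px[0]-cx)/f,(px[1]-cy)/f]); u=d.copy()
    for _ in range(30): u=d/(1+k*(u@u))
    R,t=V[:3,:3],V[:3,3]; o=-R.T@t; w=R.T@np.array([u[0],u[1],1]); return o+w*(z-o[2])/w[2]
def proj(s,p):
    f,cx,cy,k,V=cam(s); c=V[:3,:3]@np.array(p)+V[:3,3]; u=c[:2]/c[2]; u=u*(1+k*(u@u)); return [f*u[0]+cx,f*u[1]+cy]
E
python3 - <<'E'
from h import *
st=manip.observe(); print({k:np.round(v,3) for k,v in st.items()})
ims=[]
for n in ["top","side"]:
    s=manip.snapshot(n); cv2.imwrite(f"pics/{n}0.png",s["image"])
    for name in ["wedge","board","low_wedge","block","loupe","folder","paperweight"]:
        for d in manip.trace(n,name):
            if d["score"]<.3: continue
            r=np.array(d["region"]).astype(np.uint8); ys,xs=np.nonzero(r)
            W=np.array([ray(s,p,0.0)[:2] for p in zip(xs[::7],ys[::7])]) if len(xs) else np.zeros((1,2))
            bx=cv2.minAreaRect(np.column_stack([xs,ys]).astype(np.float32))
            c=[np.round(ray(s,p,0.0)[:2],3).tolist() for p in cv2.boxPoints(bx)]
            print(n,name,round(d["score"],2),np.round(d["pixel"]),len(xs),np.round(ray(s,d["pixel"],0.01)[:2],3),c)
E
```

```text
pics
{'time': np.float64(0.0), 'qpos': array([ 1.195,  0.207,  1.543,  0.   ,  1.393, -0.15 ]), 'joint_velocities': array([ 0.001,  0.   , -0.001,  0.   , -0.002, -0.001]), 'joint_efforts': array([-0.0000e+00, -3.7087e+01, -2.8142e+01,  7.0000e-02,  3.6000e-02,
       -0.0000e+00]), 'position': array([0.128, 0.56 , 0.204]), 'ee_rot': array([ 0.113,  0.994, -0.001, -0.   ]), 'force': array([-0.497, -0.214, -0.149]), 'moment': array([ 0.06 ,  0.004, -0.005]), 'grip_force': np.float64(0.0), 'width': np.float64(0.094)}
top wedge 0.91 [220. 301.] 834 [0.296 0.213] [[0.378, 0.255], [0.382, 0.218], [0.218, 0.193], [0.213, 0.229]]
top wedge 0.76 [198. 182.] 657 [0.612 0.279] [[0.63, 0.369], [0.63, 0.199], [0.598, 0.199], [0.599, 0.368]]
top wedge 0.66 [140. 294.] 899 [0.314 0.422] [[0.323, 0.51], [0.362, 0.503], [0.318, 0.335], [0.279, 0.344]]
top board 0.91 [371. 215.] 7481 [ 0.52 -0.19] [[0.61, -0.042], [0.658, -0.298], [0.43, -0.327], [0.384, -0.08]]
top low_wedge 0.63 [210. 241.] 657 [0.452 0.241] [[0.451, 0.332], [0.481, 0.331], [0.467, 0.164], [0.437, 0.166]]
top low_wedge 0.33 [370. 2
[... 1294 characters left out ...]
.169], [0.448, 0.329]]
side low_wedge 0.53 [209. 228.] 219 [0.744 0.08 ] [[0.781, 0.023], [0.743, 0.009], [0.713, 0.086], [0.75, 0.099]]
side block 0.55 [202. 257.] 297 [0.729 0.197] [[0.766, 0.142], [0.723, 0.136], [0.7, 0.215], [0.741, 0.221]]
side loupe 0.72 [210. 226.] 226 [0.743 0.071] [[0.785, 0.024], [0.747, 0.005], [0.712, 0.084], [0.748, 0.102]]
side folder 0.58 [248. 353.] 623 [0.543 0.464] [[0.618, 0.47], [0.474, 0.424], [0.468, 0.448], [0.609, 0.492]]
side folder 0.3 [236. 289.] 683 [0.609 0.292] [[0.629, 0.362], [0.638, 0.192], [0.598, 0.199], [0.594, 0.367]]
side paperweight 0.6 [295. 180.] 2951 [ 0.517 -0.197] [[0.656, -0.33], [0.405, -0.362], [0.391, -0.087], [0.606, -0.059]]
```

View pics/top0.png

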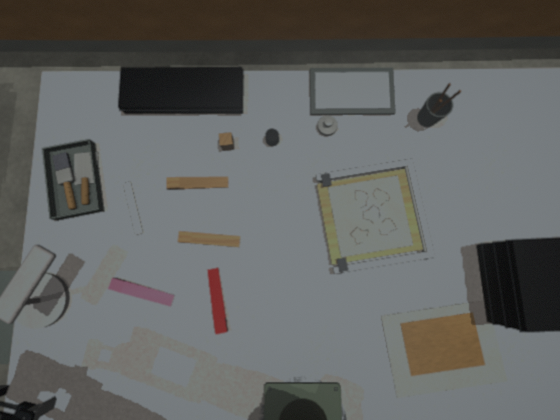

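View pics/side0.png

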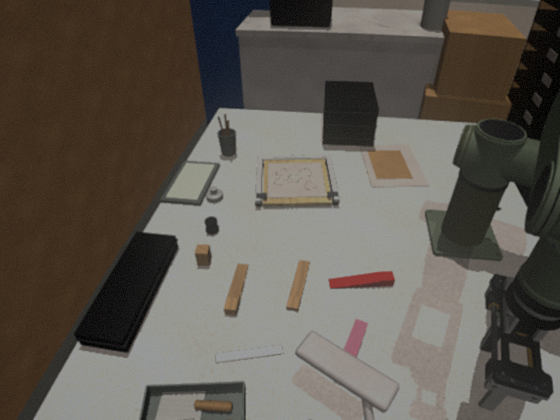

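```bash
python3 - <<'E'
import cv2,numpy as np
s=cv2.imread("pics/side0.png"); t=cv2.imread("pics/top0.png")
a=cv2.resize(s[250:320,215:315],None,fx=4,fy=4,interpolation=3)
b=cv2.resize(t[155:275,305:435],None,fx=4,fy=4,interpolation=3)
c=cv2.resize(t[165:255,160:250],None,fx=3,fy=3,interpolation=3)
o=np.zeros((590,800,3),np.uint8); o[:280,:400]=a; o[:480,400:800]=b[:480,:400]; o[300:570,:270]=c
cv2.imwrite("pics/c1.png",o)
E
```

```text
(no output)
```

View pics/c1.png

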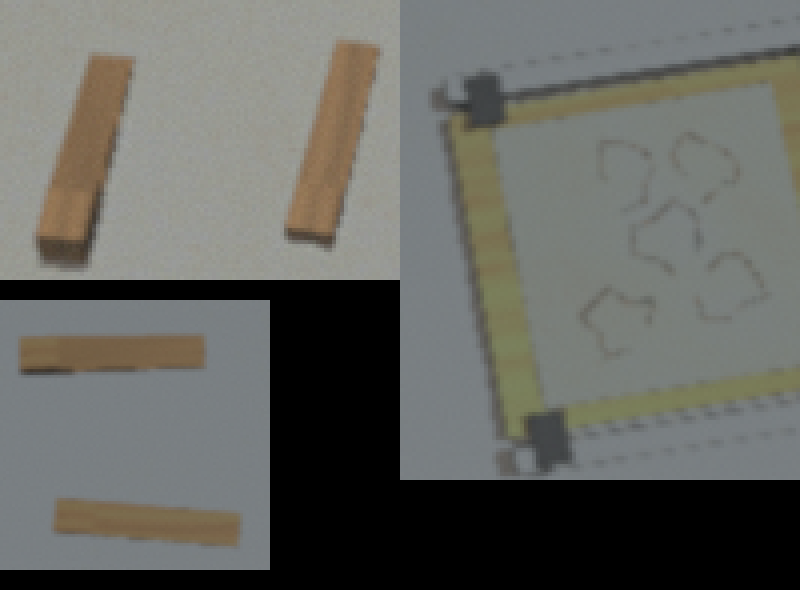

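```bash
python3 - <<'E'
from h import *
T=manip.snapshot("top"); S=manip.snapshot("side")
def tri(a,b):
    best=min(((np.linalg.norm(ray(T,a,z)[:2]-ray(S,b,z)[:2]),z) for z in np.arange(0,.6,.005)))
    return best, ray(T,a,best[1]).round(3)
print("lamp head", tri((27,283),(345,368)), "lamp base-ish", tri((45,310),(368,405)))
for z in (.0,.02): print("edge", [ray(T,p,z).round(4) for p in ((316.8,186.2),(330,264.5))])
print("board far corners side", [ray(S,p,.02).round(3) for p in ((258,205),(336,205),(263,160),(331,159))])
# fit wedge pose with hull silhouettes
from scipy.optimize import minimize
P=[(82.5,0),(82.5,3),(-47.5,23.8),(-82.5,23.8),(-82.5,0)]
M=np.array([(x,y,z) for x,z in P for y in (-15,15)])/1000
regs=[]
for n,s in (("top",T),("side",S)):
    for d in manip.trace(n,"wedge"):
        w=ray(s,d["pixel"],.01)
        if np.hypot(w[0]-.612,w[1]-.285)<.04: regs.append((s,np.array(d["region"]).astype(np.uint8))); break
def cost(p,full=False):
    c,si=np.cos(p[2]),np.sin(p[2]); out=[]
    for s,r in regs:
        pts=np.array([proj(s,(p[0]+c*m[0]-si*m[1],p[1]+si*m[0]+c*m[1],m[2])) for m in M],np.float32)
        im=np.zeros((420*4,560*4),np.uint8); cv2.fillConvexPoly(im,cv2.convexHull(np.round((pts+.5)*4).astype(np.int32)),1)
        R=cv2.resize(r,None,fx=4,fy=4,interpolation=0)
        out.append((im&R).sum()/(im|R).sum())
    return out if full else -sum(out)
r=minimize(cost,[.612,.28,-np.pi/2],method="Nelder-Mead",options=dict(initial_simplex=[[.612,.28,-1.57],[.622,.28,-1.57],[.612,.29,-1.57],[.612,.28,-1.47]],maxiter=120))
print(len(regs),r.x,cost(r.x,True))
p=r.x; g=p[:2]-.065*np.array([np.cos(p[2]),np.sin(p[2])]); print("grip",g)
E
```

```text
lamp head ((np.float64(0.002046176200041972), np.float64(0.22)), array([0.35 , 0.581, 0.22 ])) lamp base-ish ((np.float64(0.013823162833378899), np.float64(0.125)), array([0.286, 0.596, 0.125]))
edge [array([ 0.6025, -0.0469,  0.    ]), array([ 0.3885, -0.0781,  0.    ])]
edge [array([ 0.5981, -0.0451,  0.02  ]), array([ 0.3883, -0.0756,  0.02  ])]
board far corners side [array([ 0.616, -0.033,  0.02 ]), array([ 0.373, -0.065,  0.02 ]), array([ 0.648, -0.292,  0.02 ]), array([ 0.401, -0.331,  0.02 ])]
2 [ 0.61166016  0.28173055 -1.52821436] [np.float64(0.8374676355132381), np.float64(0.9373713109128345)]
grip [0.60889317 0.34667163]
```

```bash
python3 -m inch '[[[-0.35,-3.77,-0.75],0,1],[[-0.35,-3.77,-0.75],0,1],[[-0.35,-3.77,-0.75],0,1],[[-0.35,-3.77,-0.75],0,1],[[-3.4,-0.86,0],0,1],[[-3.4,-0.86,0],0,1],[[-3.4,-0.86,0],0,1],[[-3.4,-0.86,0],0,1],[[-3.4,-0.86,0],0,1],[[-3.4,-0.86,0],0,1],[[-3.4,-0.86,0],0,1],[[-3.4,-0.86,0],0,1],[[-3.4,-0.86,0],0,1],[[-3.4,-0.86,0],0,1]]'
python3 -m inch '[[[0,0,0],7,1],[[0,0,0],7,1],[[0,0,0],7,1],[[0,0,0],7,1],[[0,0,0],7,1],[[0,0,0],7,1],[[0,0,0],7,1],[[0,0,0],7,1],[[0,0,0],7,1],[[0,0,0],7,1],[[0,0,0],4.6,1],[[0,0,0],0,1]]'
python3 -c "
from h import *
s=manip.observe();print(s['position'],s['ee_rot'],s['qpos'],s['time'])
from scipy.spatial.transform import Rotation as R
print(R.from_quat(s['ee_rot']).as_matrix().round(3))"
```

```text
time: 2.17
position: [0.4222, 0.2492, 0.2356]
ee_rot: [0.113, 0.994, 0.0, 0.0]
force: [0.2, 0.1, -0.8]
width: 0.0941
grip_force: 0.0
time: 3.17
position: [0.4208, 0.2504, 0.2355]
ee_rot: [0.692, 0.722, 0.0, 0.0]
force: [0.1, -0.1, -0.8]
width: 0.0939
grip_force: 0.0
[0.4207712  0.25035705 0.23554599] [6.92203806e-01 7.21702072e-01 8.64475561e-05 4.60095307e-05] [ 3.59760086e-01 -1.18567588e-03  1.70663700e+00 -8.41661162e-06
  1.43594565e+00  3.18041343e-01] 3.1667
[[-0.042  0.999  0.   ]
 [ 0.999  0.042  0.   ]
 [ 0.     0.    -1.   ]]
```

```bash
python3 -m inch '[[[1.47,3.2,1.5],0,1],[[1.47,3.2,1.5],0,1],[[1.47,3.2,1.5],0,1],[[1.47,3.2,1.5],0,1],[[1.47,3.2,1.5],0,1],[[1.47,3.2,1.5],0,1],[[0,0,0],0,1],[[0,0,0],0,1]]'
cat > look.py <<'E'
import sys
from h import *
s=manip.snapshot("wrist"); cv2.imwrite(f"pics/{sys.argv[1]}.png",s["image"])
for d in manip.trace("wrist","wedge"):
    r=np.array(d["region"]).astype(np.uint8); ys,xs=np.nonzero(r)
    if d["score"]<.3 or not len(xs): continue
    bx=cv2.minAreaRect(np.column_stack([xs,ys]).astype(np.float32))
    print(round(d["score"],2),np.round(d["pixel"]),[(p.round().tolist(),ray(s,p,0.0)[:2].round(4).tolist(),ray(s,p,0.0238)[:2].round(4).tolist()) for p in cv2.boxPoints(bx)])
E
python3 look.py w1
```

```text
time: 3.83
position: [0.6079, 0.3463, 0.1406]
ee_rot: [0.691, 0.723, -0.003, -0.001]
force: [-0.6, -0.0, 0.6]
width: 0.094
grip_force: 0.0
0.95 [285. 241.] [([270.0, 179.0], [0.594, 0.3639], [0.5949, 0.369]), ([300.0, 179.0], [0.6266, 0.3654], [0.6251, 0.3704]), ([300.0, 309.0], [0.637, 0.2008], [0.6347, 0.218]), ([270.0, 309.0], [0.5997, 0.1989], [0.6001, 0.2162])]
0.94 [ 11. 101.] [([-0.0, 27.0], [0.3288, 0.5011], [0.3495, 0.4959]), ([29.0, 27.0], [0.3574, 0.502], [0.3759, 0.4968]), ([29.0, 192.0], [0.3256, 0.3367], [0.3464, 0.3438]), ([0.0, 192.0], [0.2922, 0.3351], [0.3156, 0.3424])]
0.75 [ 47. 279.] [([-4.0, 275.0], [0.263, 0.2293], [0.2885, 0.2444]), ([90.0, 262.0], [0.3828, 0.2534], [0.3994, 0.2667]), ([94.0, 290.0], [0.382, 0.2151], [0.3987, 0.2312]), ([0.0, 303.0], [0.2584, 0.1893], [0.2843, 0.2073])]
```

View pics/w1.png

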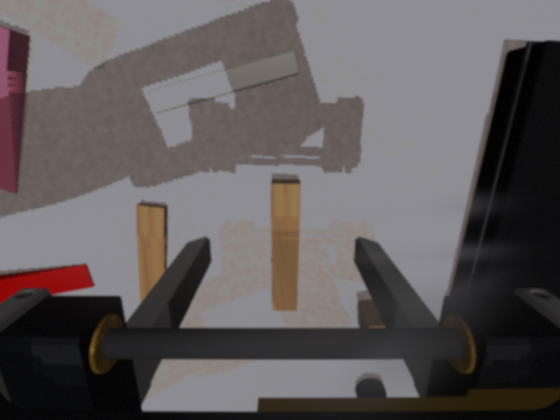

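```bash
python3 -m inch '[[[0.2,0.3,3.2],0,1],[[0,0,3.2],0,1],[[0,0,3.2],0,1],[[0,0,2.4],0,1],[[0,0,1.0],0,1],[[0,0,0.5],0,1],[[0,0,0],0,1],[[0,0,0],0,1]]'
python3 -m inch '[[[0,0,0],0,0],[[0,0,0],0,0],[[0,0,0],0,0],[[0,0,0],0,0],[[0,0,0],0,0],[[0,0,0],0,0]]'
```

```text
time: 4.6
position: [0.6133, 0.3496, 0.0135]
ee_rot: [0.692, 0.722, 0.002, 0.001]
force: [-0.5, 0.4, 0.3]
width: 0.0941
grip_force: 0.0
time: 5.1
position: [0.6117, 0.3489, 0.0105]
ee_rot: [0.692, 0.722, 0.0, 0.0]
force: [0.4, -0.0, -0.6]
width: 0.0571
grip_force: 0.0
```

```bash
python3 -m inch '[[[0,0,0.3],0,0.6],[[0,0,0.3],0,0.6],[[0,0,0],0,0],[[0,0,0],0,0],[[0,0,0],0,0],[[0,0,0],0,0],[[0,0,0],0,0],[[0,0,0],0,0],[[0,0,0],0,0],[[0,0,0],0,0]]'
```

```text
time: 5.93
position: [0.6117, 0.3489, 0.0045]
ee_rot: [0.692, 0.722, 0.0, 0.0]
force: [-0.2, 0.6, -0.6]
width: 0.0299
grip_force: 29.9
```

```bash
python3 -m inch '[[[0,0,-1.5],0,0],[[0,0,-2],0,0],[[0,0,-2.5],-5.6,0],[[0,0,0],0,0],[[-2.52,-2.17,0],0,0],[[-2.52,-2.17,0],0,0],[[-2.52,-2.17,0],0,0],[[-2.52,-2.17,0],0,0],[[-2.52,-2.17,0],0,0],[[-2.52,-2.17,0],0,0],[[-2.52,-2.17,0],0,0],[[-2.52,-2.17,0],0,0],[[0,0,0],0,0],[[0,0,0],0,0]]'
python3 - <<'E'
from h import *
for n in ("wrist","top"):
    s=manip.snapshot(n); cv2.imwrite(f"pics/b_{n}.png",s["image"])
    if n=="top": t=s["image"]
w=cv2.imread("pics/b_wrist.png"); c=cv2.resize(t[150:280,240:440],None,fx=4,fy=4,interpolation=3); cv2.imwrite("pics/b_topc.png",c)
E
```

```text
time: 7.1
position: [0.4671, 0.1239, 0.0642]
ee_rot: [0.657, 0.754, -0.0, -0.0]
force: [-0.1, 0.5, -0.4]
width: 0.0299
grip_force: 29.9
```

View pics/b_wrist.png

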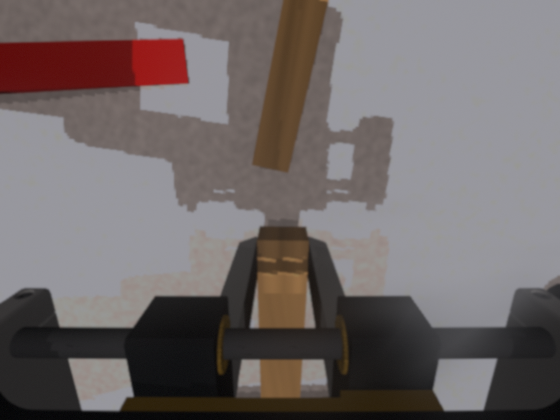

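View pics/b_topc.png

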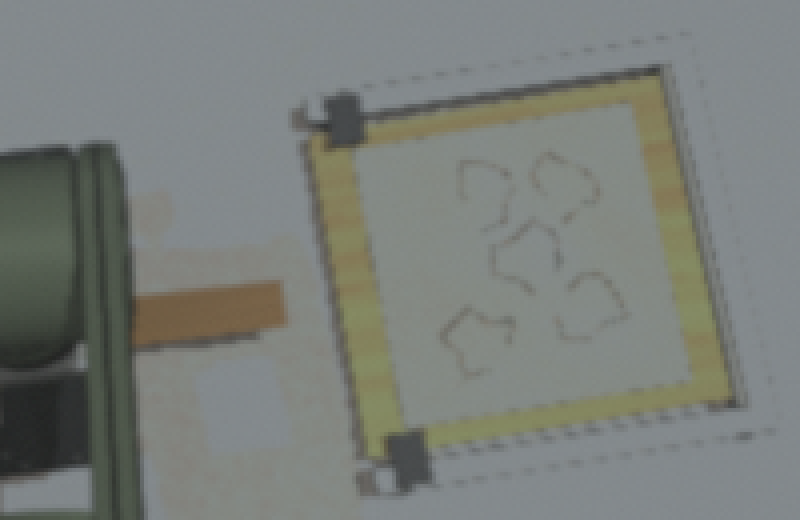

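```bash
python3 - <<'E'
from h import *
T=manip.snapshot("top")
q=lambda x,y,z: ray(T,(240+x/4-.4,150+y/4-.4),z)[:2]
A,B,C,D=q(308,142,.019),q(361,457,.019),q(662,68,.028),q(736,401,.028)
print(A,B,C,D, [np.linalg.norm(a-b).round(4) for a,b in((A,B),(C,D),(A,C),(B,D))])
h=lambda v: np.degrees(np.arctan2(v[0],-v[1])).round(2)
perp=lambda v: np.degrees(np.arctan2(v[1],v[0])).round(2)
print(perp(A-B),perp(C-D),h(C-A),h(D-B))
w=[q(282,282,.064),q(287,326,.064)]; print("toe",w,np.mean(w,0),(w[0]-w[1]),perp(w[0]-w[1]))
st=manip.observe(); print(st["position"])
E
```

```text
[ 0.60135529 -0.04465917] [ 0.38995957 -0.07537702] [ 0.6493197  -0.28329836] [ 0.42570285 -0.31835721] [np.float64(0.2136), np.float64(0.2263), np.float64(0.2434), np.float64(0.2456)]
8.27 8.91 11.36 8.37
toe [array([ 0.49990885, -0.02216032]), array([ 0.47171654, -0.02488619])] [ 0.4858127  -0.02352326] [0.02819231 0.00272587] 5.52
[0.46929276 0.1255543  0.06491972]
```

```bash
python3 -m inch '[[[0,0,2],-2,0],[[0,0,2],0,0],[[0,0,1.2],0,0],[[0,0,0.5],0,0],[[0,0,0.2],0,0],[[0,0,0.1],0,0],[[0,0,0],0,0],[[0,0,0],0,0]]'
python3 - <<'E'
from h import *
for _ in range(2):
    T=manip.snapshot("top")
st=manip.observe(); print(st["force"],st["position"],st["time"])
im=T["image"]; S=manip.snapshot("side")["image"]
o=np.zeros((600,800,3),np.uint8)
o[:320,:800]=cv2.resize(im[185:265,240:440],None,fx=4,fy=4,interpolation=3)
o[320:600,:800]=cv2.resize(S[150:220,220:420],None,fx=4,fy=4,interpolation=3)
cv2.imwrite("pics/d.png",o)
E
```

```text
time: 7.92
position: [0.4691, 0.1252, 0.0053]
ee_rot: [0.642, 0.766, 0.001, 0.001]
force: [-0.7, 0.0, 0.1]
width: 0.0294
grip_force: 29.9
[-0.57115907 -0.79813167 -0.65925719] [0.46894785 0.12503682 0.00525759] 8.0167
```

View pics/d.png

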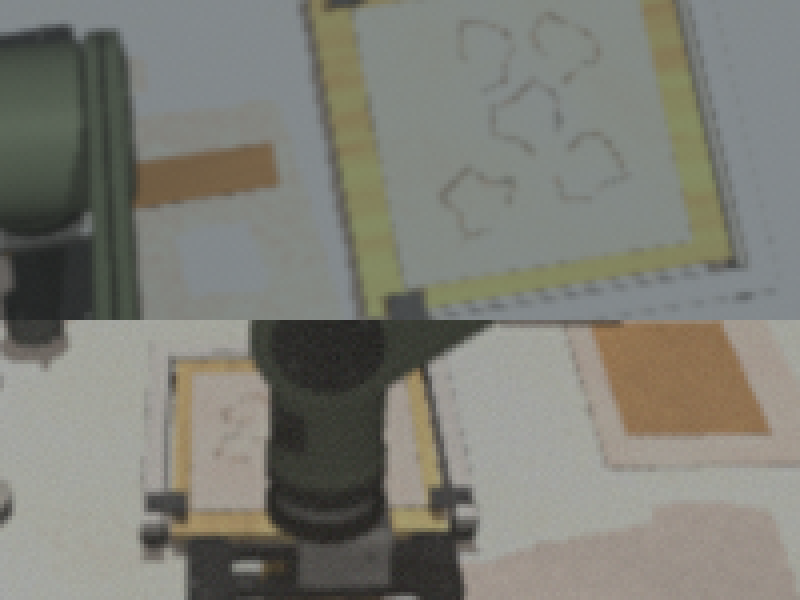

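```bash
python3 -m inch '[[[-0.5,0,0.05],0,0],[[-1,0,0],0,0],[[-1,0,0],0,0],[[-0.8,0,0],0,0],[[-0.6,0,0],0,0],[[-0.4,0,0],0,0],[[-0.4,0,0],0,0],[[-0.4,0,0],0,0],[[-0.4,0,0],0,0],[[-0.3,0,0],0,0],[[0,0,0],0,0],[[0,0,0],0,0],[[0,0,0],0,0]]'
python3 -m inch '[[[-0.3,0,0],0,0],[[-0.3,0,0],0,0],[[-0.3,0,0],0,0],[[-0.3,0,0],0,0],[[-0.3,0,0],0,0],[[0,0,0],0,0]]'
```

```text
time: 9.15
position: [0.4788, 0.0672, 0.0042]
ee_rot: [0.642, 0.767, -0.0, 0.001]
force: [-0.1, -0.8, 5.3]
width: 0.0292
grip_force: 29.9
time: 9.65
position: [0.4813, 0.0531, 0.0043]
ee_rot: [0.642, 0.766, 0.0, 0.0]
force: [-0.7, 0.8, 5.9]
width: 0.0299
grip_force: 29.9
```

```bash
python3 -m inch '[[[0,0,0],0,0.6],[[0,0,0],0,0.6],[[0,0,0],0,0.6],[[0,0,0],0,0.6],[[0,0,-1.5],0,0.6],[[0,0,-2],0,0.6],[[2,0,0],0,0],[[2,0,0],0,0],[[0,0,0],0,0],[[0,0,0],0,0],[[0,0,0],0,0],[[0,0,0],0,0],[[0,0,0],0,0],[[0,0,1.5],0,0],[[0,0,1.5],0,0],[[0,0,0.5],0,0],[[0,0,0],0,0]]'
python3 look.py e1
python3 - <<'E'
from h import *
T=manip.snapshot("top"); st=manip.observe(); print(st["position"],st["force"],st["time"],st["width"])
w=cv2.imread("pics/e1.png")
o=np.zeros((600,800,3),np.uint8)
o[:320]=cv2.resize(T["image"][185:265,240:440],None,fx=4,fy=4,interpolation=3)
o[320:,:373]=cv2.resize(w,(373,280)); cv2.imwrite("pics/e.png",o)
E
```

```text
time: 11.07
position: [0.4723, 0.0919, 0.0025]
ee_rot: [0.643, 0.766, -0.001, -0.001]
force: [-0.5, -0.2, 0.6]
width: 0.0004
grip_force: 0.0
0.65 [49.  0.] [([-0.0, 0.0], [0.2992, 0.2084], [0.3201, 0.2042]), ([156.0, 0.0], [0.3823, 0.2222], [0.3923, 0.2161]), ([156.0, 4.0], [0.3824, 0.2203], [0.3924, 0.2145]), ([0.0, 4.0], [0.299, 0.2065], [0.3199, 0.2025])]
0.57 [284. 378.] [([277.0, 359.0], [0.4854, 0.0025], [0.482, 0.0251]), ([287.0, 359.0], [0.4928, 0.0038], [0.4884, 0.0263]), ([287.0, 396.0], [0.4993, -0.0319], [0.4941, -0.0048]), ([277.0, 396.0], [0.4916, -0.0333], [0.4873, -0.006])]
[0.47442057 0.09220311 0.00443026] [ 0.03457748 -0.02491691  0.03299288] 11.2167 0.0004053867950566174
```

View pics/e.png

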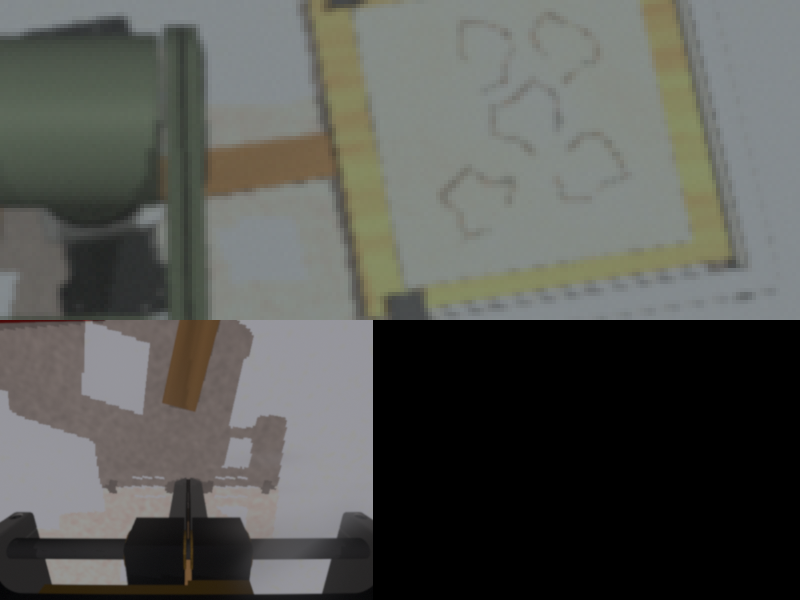

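```bash
python3 -m inch '[[[-0.5,0,0],0,0],[[-0.4,0,0],0,0],[[-0.3,0,0],0,0],[[-0.2,0,0],0,0],[[-0.2,0,0],0,0],[[-0.2,0,0],0,0],[[-0.2,0,0],0,0],[[-0.2,0,0],0,0],[[-0.2,0,0],0,0],[[-0.2,0,0],0,0],[[-0.2,0,0],0,0],[[-0.2,0,0],0,0],[[0,0,0],0,0]]'
python3 -m inch '[[[-0.2,0,0],0,0],[[-0.2,0,0],0,0],[[-0.2,0,0],0,0],[[-0.2,0,0],0,0],[[-0.2,0,0],0,0],[[-0.2,0,0],0,0],[[0,0,0],0,0]]'
```

```text
time: 12.3
position: [0.4791, 0.0628, 0.0039]
ee_rot: [0.642, 0.766, 0.0, -0.0]
force: [-0.9, 1.6, 0.7]
width: 0.0002
grip_force: 0.8
time: 12.88
position: [0.4813, 0.0505, 0.0039]
ee_rot: [0.642, 0.766, -0.0, 0.0]
force: [-0.8, 1.4, 0.2]
width: 0.0003
grip_force: 0.6
```

```bash
for i in 1; do :; done; python3 -m inch '[[[-0.15,0,0],0,0],[[-0.15,0,0],0,0],[[-0.15,0,0],0,0],[[-0.15,0,0],0,0],[[-0.15,0,0],0,0],[[-0.15,0,0],0,0],[[-0.15,0,0],0,0],[[-0.15,0,0],0,0]]'
python3 -m inch '[[[-0.1,0,0],0,0],[[-0.1,0,0],0,0],[[-0.1,0,0],0,0],[[0,0,0],0,0]]'
```

```text
time: 13.55
position: [0.4833, 0.0391, 0.0039]
ee_rot: [0.642, 0.766, -0.0, -0.0]
force: [-0.6, 1.7, 1.1]
width: 0.0005
grip_force: 1.2
time: 13.88
position: [0.4838, 0.036, 0.0039]
ee_rot: [0.642, 0.766, -0.0, 0.0]
force: [-1.0, 0.7, 0.1]
width: 0.0005
grip_force: 0.8
```

```bash
python3 -c "
from h import *
T=manip.snapshot('top')
o=np.zeros((600,800,3),np.uint8)
o[:320]=cv2.resize(T['image'][185:265,240:440],None,fx=4,fy=4,interpolation=3)
S=manip.snapshot('side'); o[320:]=cv2.resize(S['image'][160:230,220:420],None,fx=4,fy=4,interpolation=3)
cv2.imwrite('pics/f.png',o); print(manip.observe()['force'],manip.observe()['time'])"
```

```text
[0.26384461 1.09998958 0.17005301] 13.9833
```

View pics/f.png

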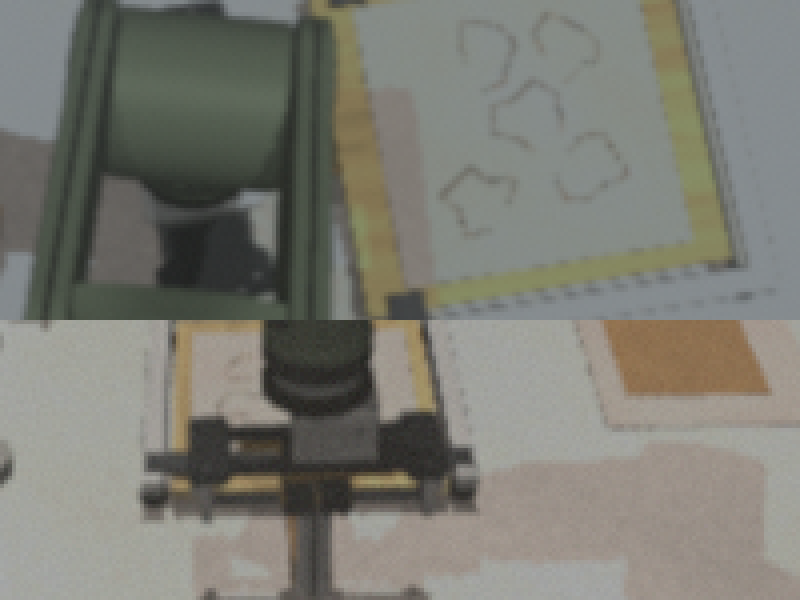

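```bash
python3 -m inch '[[[-0.05,0,0],0,0],[[-0.05,0,0],0,0],[[-0.05,0,0],0,0],[[-0.05,0,0],0,0],[[-0.05,0,0],0,0],[[-0.05,0,0],0,0],[[0,0,0],0,0]]'|grep -E "pos|force:"
python3 -m inch '[[[-0.05,0,0],0,0],[[-0.05,0,0],0,0],[[-0.05,0,0],0,0],[[-0.05,0,0],0,0],[[0,0,0],0,0]]'|grep -E "pos|force:"
```

```text
position: [0.4843, 0.0332, 0.0039]
force: [-0.7, 1.9, 0.3]
grip_force: 1.0
position: [0.4847, 0.0312, 0.0039]
force: [1.1, 1.3, -0.8]
grip_force: 1.0
```

```bash
python3 -m inch '[[[-0.05,0,0],0,0],[[-0.05,0,0],0,0],[[-0.05,0,0],0,0],[[-0.05,0,0],0,0],[[0,0,0],0,0]]'|grep -E "pos|force:"
```

```text
position: [0.4851, 0.0293, 0.0039]
force: [-0.6, 2.0, -0.3]
grip_force: 0.9
```

```bash
cat > ok.py <<'E'
import sys
from h import *
s=manip.observe(); f=s["force"]; F=-(f[0]*.17-f[1]*.985); print(s["position"].round(4),"push",F.round(2),"t",s["time"]); sys.exit(F>3.2)
E
python3 -m inch '[[[-0.05,0,0],0,0],[[-0.05,0,0],0,0],[[-0.05,0,0],0,0],[[0,0,0],0,0]]'>o && python3 ok.py && python3 -m inch '[[[-0.05,0,0],0,0],[[-0.05,0,0],0,0],[[-0.05,0,0],0,0],[[0,0,0],0,0]]'>o && python3 ok.py && python3 -m inch '[[[-0.05,0,0],0,0],[[-0.05,0,0],0,0],[[-0.05,0,0],0,0],[[0,0,0],0,0]]'>o && python3 ok.py && python3 -m inch '[[[-0.05,0,0],0,0],[[-0.05,0,0],0,0],[[-0.05,0,0],0,0],[[0,0,0],0,0]]'>o && python3 ok.py && python3 -m inch '[[[-0.05,0,0],0,0],[[-0.05,0,0],0,0],[[-0.05,0,0],0,0],[[0,0,0],0,0]]'>o && python3 ok.py && python3 -m inch '[[[-0.05,0,0],0,0],[[-0.05,0,0],0,0],[[-0.05,0,0],0,0],[[0,0,0],0,0]]'>o && python3 ok.py
```

```text
[0.4853 0.0278 0.004 ] push 2.1 t 15.7333False
```

```bash
sed -i 's/sys.exit(F>3.2)/sys.exit(int(F>3.2))/' ok.py
python3 -m inch '[[[-0.05,0,0],0,0],[[-0.05,0,0],0,0],[[-0.05,0,0],0,0],[[0,0,0],0,0]]'>o && python3 ok.py && python3 -m inch '[[[-0.05,0,0],0,0],[[-0.05,0,0],0,0],[[-0.05,0,0],0,0],[[0,0,0],0,0]]'>o && python3 ok.py && python3 -m inch '[[[-0.05,0,0],0,0],[[-0.05,0,0],0,0],[[-0.05,0,0],0,0],[[0,0,0],0,0]]'>o && python3 ok.py && python3 -m inch '[[[-0.05,0,0],0,0],[[-0.05,0,0],0,0],[[-0.05,0,0],0,0],[[0,0,0],0,0]]'>o && python3 ok.py && python3 -m inch '[[[-0.05,0,0],0,0],[[-0.05,0,0],0,0],[[-0.05,0,0],0,0],[[0,0,0],0,0]]'>o && python3 ok.py && python3 -m inch '[[[-0.05,0,0],0,0],[[-0.05,0,0],0,0],[[-0.05,0,0],0,0],[[0,0,0],0,0]]'>o && python3 ok.py
```

```text
[0.4856 0.0263 0.0039] push 2.57 t 16.0667
[0.4858 0.0248 0.0039] push 1.49 t 16.4
[0.4861 0.0233 0.004 ] push 1.6 t 16.7333
[0.4864 0.0219 0.004 ] push 0.42 t 17.0667
[0.4866 0.0204 0.0039] push 1.56 t 17.4
[0.4869 0.0189 0.0039] push 0.98 t 17.7333
```

```bash

python3 -m inch '[[[-0.05,0,0],0,0],[[-0.05,0,0],0,0],[[-0.05,0,0],0,0],[[0,0,0],0,0]]'>o && python3 ok.py && python3 -m inch '[[[-0.05,0,0],0,0],[[-0.05,0,0],0,0],[[-0.05,0,0],0,0],[[0,0,0],0,0]]'>o && python3 ok.py && python3 -m inch '[[[-0.05,0,0],0,0],[[-0.05,0,0],0,0],[[-0.05,0,0],0,0],[[0,0,0],0,0]]'>o && python3 ok.py && python3 -m inch '[[[-0.05,0,0],0,0],[[-0.05,0,0],0,0],[[-0.05,0,0],0,0],[[0,0,0],0,0]]'>o && python3 ok.py && python3 -m inch '[[[-0.05,0,0],0,0],[[-0.05,0,0],0,0],[[-0.05,0,0],0,0],[[0,0,0],0,0]]'>o && python3 ok.py && python3 -m inch '[[[-0.05,0,0],0,0],[[-0.05,0,0],0,0],[[-0.05,0,0],0,0],[[0,0,0],0,0]]'>o && python3 ok.py
```

```text
[0.4871 0.0174 0.0039] push 2.01 t 18.0667
[0.4874 0.016  0.0039] push 1.79 t 18.4
[0.4877 0.0145 0.0039] push 1.01 t 18.7333
[0.4879 0.013  0.0039] push 0.77 t 19.0667
[0.4882 0.0116 0.0039] push 1.71 t 19.4
[0.4885 0.0101 0.004 ] push 1.91 t 19.7333
```

```bash

python3 -m inch '[[[-0.05,0,0],0,0],[[-0.05,0,0],0,0],[[0,0,0],0,0]]'>o && python3 ok.py && python3 -m inch '[[[-0.05,0,0],0,0],[[-0.05,0,0],0,0],[[0,0,0],0,0]]'>o && python3 ok.py && python3 -m inch '[[[-0.05,0,0],0,0],[[-0.05,0,0],0,0],[[0,0,0],0,0]]'>o && python3 ok.py && python3 -m inch '[[[-0.05,0,0],0,0],[[-0.05,0,0],0,0],[[0,0,0],0,0]]'>o && python3 ok.py && python3 -m inch '[[[-0.05,0,0],0,0],[[-0.05,0,0],0,0],[[0,0,0],0,0]]'>o && python3 ok.py && python3 -m inch '[[[-0.05,0,0],0,0],[[-0.05,0,0],0,0],[[0,0,0],0,0]]'>o && python3 ok.py && python3 -m inch '[[[-0.05,0,0],0,0],[[-0.05,0,0],0,0],[[0,0,0],0,0]]'>o && python3 ok.py
```

```text
[0.4886 0.0091 0.0039] push 1.29 t 19.9833
[0.4888 0.0081 0.004 ] push 0.57 t 20.2333
[0.489  0.0071 0.004 ] push 1.6 t 20.4833
[0.489  0.0067 0.004 ] push 4.07 t 20.7333
```

```bash
python3 -m inch '[[[0,0,0],0,0]]'>o; python3 ok.py; python3 -m inch '[[[0,0,0],0,0]]'>o; python3 ok.py; python3 -m inch '[[[-0.02,0,0],0,0],[[0,0,0],0,0]]'>o; python3 ok.py; python3 -m inch '[[[0,0,0],0,0]]'>o; python3 ok.py
```

```text
[0.489  0.0066 0.0039] push 4.17 t 20.8167
[0.489  0.0066 0.004 ] push 4.88 t 20.9
[0.489  0.0065 0.004 ] push 5.14 t 21.0667
[0.489  0.0065 0.0039] push 4.63 t 21.15
```

```bash
python3 -m inch '[[[-0.02,0,0],0,0],[[0,0,0],0,0]]'>o; python3 ok.py; python3 -m inch '[[[0,0,0],0,0]]'>o; python3 ok.py; python3 -m inch '[[[-0.02,0,0],0,0],[[0,0,0],0,0]]'>o; python3 ok.py; python3 -m inch '[[[0,0,0],0,0]]'>o; python3 ok.py;python3 -m inch '[[[0,0,0],0,0]]'>o; python3 ok.py
```

```text
[0.489  0.0064 0.0039] push 4.82 t 21.3167
[0.489  0.0064 0.004 ] push 5.53 t 21.4
[0.489  0.0064 0.004 ] push 6.85 t 21.5667
[0.489  0.0064 0.0039] push 5.34 t 21.65
[0.489  0.0064 0.0039] push 6.16 t 21.7333
```

```bash
python3 -m inch '[[[-0.02,0,0],0,0],[[0,0,0],0,0]]'>o; python3 ok.py; python3 -m inch '[[[0,0,0],0,0]]'>o; python3 ok.py; python3 -m inch '[[[-0.01,0,0],0,0],[[0,0,0],0,0]]'>o; python3 ok.py; python3 -m inch '[[[0,0,0],0,0]]'>o; python3 ok.py;python3 -m inch '[[[0,0,0],0,0]]'>o; python3 ok.py;python3 -m inch '[[[0,0,0],0,0]]'>o; python3 ok.py
```

```text
[0.489  0.0063 0.004 ] push 6.55 t 21.9
[0.489  0.0063 0.004 ] push 5.91 t 21.9833
[0.489  0.0063 0.0039] push 5.81 t 22.15
[0.4891 0.0063 0.004 ] push 6.44 t 22.2333
[0.489  0.0063 0.004 ] push 6.58 t 22.3167
[0.489  0.0063 0.004 ] push 6.58 t 22.4
```

```bash
python3 -m inch '[[[-0.02,0,0],0,0],[[0,0,0],0,0]]'>o; python3 ok.py; python3 -m inch '[[[0,0,0],0,0]]'>o; python3 ok.py; python3 -m inch '[[[0,0,0],0,0]]'>o; python3 ok.py;python3 -m inch '[[[0,0,0],0,0]]'>o; python3 ok.py;python3 -m inch '[[[0,0,0],0,0]]'>o; python3 ok.py
```

```text
[0.4891 0.0062 0.004 ] push 8.11 t 22.5667
[0.489  0.0062 0.0039] push 7.0 t 22.65
[0.489  0.0062 0.004 ] push 7.08 t 22.7333
[0.489  0.0062 0.004 ] push 6.3 t 22.8167
[0.489  0.0062 0.0039] push 7.54 t 22.9
```

```bash
python3 -m inch '[[[0.05,0,0],0,0],[[0.1,0,0],0,0],[[0.5,0,0],0,0],[[1,0,0],0,0],[[2,0,0],0,0],[[2,0,0],0,0],[[2,0,-2],0,0],[[2,0,-3],0,0],[[2,0,-3],0,0],[[2,0,-3],0,0],[[2,0,-3],0,0],[[0,0,-3],0,0],[[0,0,0],0,0],[[0,0,0],0,0]]'; python3 -c "
from h import *
T=manip.snapshot('top')
o=np.zeros((600,800,3),np.uint8)
o[:320]=cv2.resize(T['image'][185:265,240:440],None,fx=4,fy=4,interpolation=3)
W=manip.snapshot('wrist')['image']; o[320:,:373]=cv2.resize(W,(373,280))
S=manip.snapshot('side'); o[320:,380:]=cv2.resize(S['image'][160:230,240:345],(420,280),interpolation=3)
cv2.imwrite('pics/g.png',o)"
```

```text
time: 24.07
position: [0.4638, 0.16, 0.1765]
ee_rot: [0.642, 0.767, 0.002, 0.002]
force: [-0.7, 0.3, -0.8]
width: 0.0006
grip_force: 0.0
```

View pics/g.png

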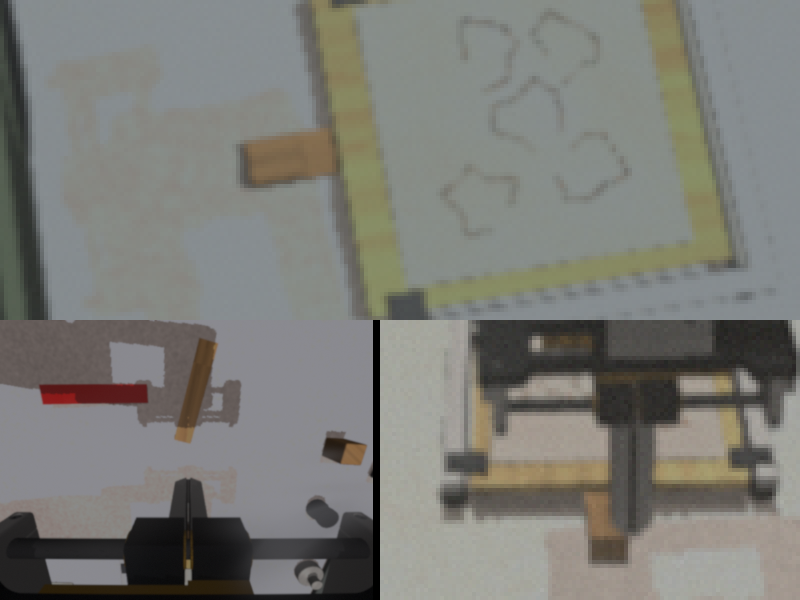

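```bash
python3 -c "
from plant import manip
print(manip.finish_job())"
```

```text
the job is handed in; nothing more can be done
None
```

I handed the job in, and `finish_job()` returned no verdict. The taller wedge is about 104 mm under the middle of the free edge and square to it in the last picture. I pushed it to about 7 N against the stops, and the gripper is clear of it. I did not measure the force it keeps on the board after release.

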